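Unload the relay tester into the carrier tray in channel order

TASK

Move the four relays from the tester into the grey carrier tray, one to a bay, standing upright, in the same order counted from the red end block: the relay at the tester's red end goes into the bay at the carrier's red end, the next into the next bay, and so on. Set them down gently without dropping or tipping any.

Things in the scene. Friction and masses are not known exactly. Their poses are not given: they have to be found in the camera images.
- relay_blue_mid (a point): Centre (half-way up) of the blue plug-in relay: an upright block with black foot, 36 mm along its x, 26 mm along its y, 70 mm high along z, about 0.11 kg. It starts in its socket on the tester, centre 67 mm above the table, its y roughly along the row. Best gripped across its 36 mm, clear of its neighbours. Either way round is the same.
- relay_green_mid (a point): Centre (half-way up) of the green plug-in relay: an upright block with black foot, 36 mm along its x, 26 mm along its y, 70 mm high along z, about 0.11 kg. It starts in its socket on the tester, centre 67 mm above the table, its y roughly along the row. Best gripped across its 36 mm, clear of its neighbours. Either way round is the same.
- relay_yellow_mid (a point): Centre (half-way up) of the yellow plug-in relay: an upright block with black foot, 36 mm along its x, 26 mm along its y, 70 mm high along z, about 0.11 kg. It starts in its socket on the tester, centre 67 mm above the table, its y roughly along the row. Best gripped across its 36 mm, clear of its neighbours. Either way round is the same.
- relay_white_mid (a point): Centre (half-way up) of the white plug-in relay: an upright block with black foot, 36 mm along its x, 26 mm along its y, 70 mm high along z, about 0.11 kg. It starts in its socket on the tester, centre 67 mm above the table, its y roughly along the row. Best gripped across its 36 mm, clear of its neighbours. Either way round is the same.
- socket_blue: Fixed black socket tray with a blue tab on one side, on the tester; the blue relay stands in it at the start. Outside 58 mm along x, 47 mm along y (the row), 10 mm high, walls 2 mm, floor 2 mm. Origin: centre of its underside, on top of the tester's base, 30 mm above the table. Which socket is where in the row is shuffled.
- socket_green: Fixed black socket tray with a green tab on one side, on the tester; the green relay stands in it at the start. Outside 58 mm along x, 47 mm along y (the row), 10 mm high, walls 2 mm, floor 2 mm. Origin: centre of its underside, on top of the tester's base, 30 mm above the table. Which socket is where in the row is shuffled.
- socket_yellow: Fixed black socket tray with a yellow tab on one side, on the tester; the yellow relay stands in it at the start. Outside 58 mm along x, 47 mm along y (the row), 10 mm high, walls 2 mm, floor 2 mm. Origin: centre of its underside, on top of the tester's base, 30 mm above the table. Which socket is where in the row is shuffled.
- socket_white: Fixed black socket tray with a white tab on one side, on the tester; the white relay stands in it at the start. Outside 58 mm along x, 47 mm along y (the row), 10 mm high, walls 2 mm, floor 2 mm. Origin: centre of its underside, on top of the tester's base, 30 mm above the table. Which socket is where in the row is shuffled.
- tester: Fixed dark-steel relay tester, base 110 x 200 x 30 mm high, any yaw. Origin: centre of its underside, on the table. Its four sockets stand in a row along its y, centres at y = +72, +24, -24, -72 mm, x = 0. A red end block (16 mm thick, 50 mm high) at its +y end: y = +72 mm is the place at the red end. The other end has a 40 mm high aluminium plate.
- carrier: Fixed grey plastic carrier tray, 78 x 200 mm, any yaw. Origin: centre of underside, on the table. Four bays in a row along its y, centres y = +72 (red end), +24, -24, -72 mm, x = 0; inside 44 mm (y) by 54 mm (x), floor at 10 mm, wall tops at 18 mm. A relay in a bay has its centre 45 mm above the table, its 36 mm side along the carrier's x. Red end block (16 mm thick, 30 mm high) at its +y end.

How it is judged (in metres and radians):
At the end, for the whole second after the job is handed in: Each relay stands in the carrier bay whose place from the red end equals that of its socket on the tester: centre within 12 mm of the bay centre along the row, 13 mm across, 4 mm in height, leaning under 0.1 rad, released and at rest (((y of socket_blue in the frame of tester between 0.06 and 0.084 m and y of relay_blue_mid in the frame of carrier between 0.06 and 0.084 m) or (y of socket_blue in the frame of tester between 0.012 and 0.036 m and y of relay_blue_mid in the frame of carrier between 0.012 and 0.036 m) or (y of socket_blue in the frame of tester between -0.036 and -0.012 m and y of relay_blue_mid in the frame of carrier between -0.036 and -0.012 m) or (y of socket_blue in the frame of tester between -0.084 and -0.06 m and y of relay_blue_mid in the frame of carrier between -0.084 and -0.06 m)) and x of relay_blue_mid in the frame of carrier between -0.013 and 0.013 m and z of relay_blue_mid in the frame of carrier between 0.041 and 0.049 m and angle between each of relay_blue_mid, relay_green_mid, relay_yellow_mid, relay_white_mid's own z axis and vertical below 0.1 rad and linear speed of each of relay_blue, relay_green, relay_yellow, relay_white below 0.02 m/s and angular speed of each of relay_blue, relay_green, relay_yellow, relay_white below 0.2 rad/s and ((y of socket_green in the frame of tester between 0.06 and 0.084 m and y of relay_green_mid in the frame of carrier between 0.06 and 0.084 m) or (y of socket_green in the frame of tester between 0.012 and 0.036 m and y of relay_green_mid in the frame of carrier between 0.012 and 0.036 m) or (y of socket_green in the frame of tester between -0.036 and -0.012 m and y of relay_green_mid in the frame of carrier between -0.036 and -0.012 m) or (y of socket_green in the frame of tester between -0.084 and -0.06 m and y of relay_green_mid in the frame of carrier between -0.084 and -0.06 m)) and x of relay_green_mid in the frame of carrier between -0.013 and 0.013 m and z of relay_green_mid in the frame of carrier between 0.041 and 0.049 m and ((y of socket_yellow in the frame of tester between 0.06 and 0.084 m and y of relay_yellow_mid in the frame of carrier between 0.06 and 0.084 m) or (y of socket_yellow in the frame of tester between 0.012 and 0.036 m and y of relay_yellow_mid in the frame of carrier between 0.012 and 0.036 m) or (y of socket_yellow in the frame of tester between -0.036 and -0.012 m and y of relay_yellow_mid in the frame of carrier between -0.036 and -0.012 m) or (y of socket_yellow in the frame of tester between -0.084 and -0.06 m and y of relay_yellow_mid in the frame of carrier between -0.084 and -0.06 m)) and x of relay_yellow_mid in the frame of carrier between -0.013 and 0.013 m and z of relay_yellow_mid in the frame of carrier between 0.041 and 0.049 m and ((y of socket_white in the frame of tester between 0.06 and 0.084 m and y of relay_white_mid in the frame of carrier between 0.06 and 0.084 m) or (y of socket_white in the frame of tester between 0.012 and 0.036 m and y of relay_white_mid in the frame of carrier between 0.012 and 0.036 m) or (y of socket_white in the frame of tester between -0.036 and -0.012 m and y of relay_white_mid in the frame of carrier between -0.036 and -0.012 m) or (y of socket_white in the frame of tester between -0.084 and -0.06 m and y of relay_white_mid in the frame of carrier between -0.084 and -0.06 m)) and x of relay_white_mid in the frame of carrier between -0.013 and 0.013 m and z of relay_white_mid in the frame of carrier between 0.041 and 0.049 m); the robot touches nothing.
It fails at once if a relay is tipped over (leans more than 40 degrees) (angle between any of relay_blue_mid, relay_green_mid, relay_yellow_mid, relay_white_mid's own z axis and vertical above 0.7 rad).
It fails at once if a relay is dropped (falls free of the fingers faster than 0.6 m/s, from more than about 18 mm) ((linear speed of relay_blue above 0.6 m/s and contact force between the fingers and relay_blue below 0.05 N) or (linear speed of relay_green above 0.6 m/s and contact force between the fingers and relay_green below 0.05 N) or (linear speed of relay_yellow above 0.6 m/s and contact force between the fingers and relay_yellow below 0.05 N) or (linear speed of relay_white above 0.6 m/s and contact force between the fingers and relay_white below 0.05 N)).
It also fails if it takes over 104 s, if anything falls off the work surface, if the arm or the gripper's body presses on something with over 40 N, if the wrist force passes 120 N, or if a joint passes its speed limit or range.

ROBOT

A 6-joint arm with a two-finger parallel gripper is mounted at the origin on the work surface. World frame = base frame: x ahead of the robot, y to its left, z up, the work surface at z = 0. Lengths are in mm, angles in rad, forces in N, time in s.
With the tool pointing down it reaches from about 325 to 850 mm from the base axis. Payload 15.5 kg.
Tool frame: the origin (TCP) lies on the centre line of the jaws, within the pads' length; the fingertips stand manip.tip_reach ahead of it and the grasp point (between the pads) is the TCP (manip.tip_reach is the distance from the TCP to the fingertips, in mm); y points along the fingers, z is the direction in which the jaws open and shut, and the axes are right-handed (so a half turn about y gives the same grasp; the last joint's range is limited). The gripper opens to 91 mm and grips with 3 to 60 N. Pads are 32 mm wide; open, the fingers measure 118 mm over their backs; the gripper's body (76 mm by 178 mm) begins 60 mm behind the grasp point.
Start: joints at [-1.351, 0.494, 1.345, -0, 1.302, -0.096], TCP at [194.112, -594.094, 232.915] pointing down, gripper open.
Joint ranges: [-2.91, 2.91], [-0.82, 2.16], [0.22, 2.67], [-1.22, 4.37], [0.12, 2.79], [-3.08, 3.08]. Speed limits (rad/s): [1.89, 1.89, 2.57, 3.01, 3.01, 3.01].

INTERFACE

Orientations are given as a 3x3 rotation matrix whose columns are the frame's x, y, z axes.
In Python, from station import manip gives the robot as it stands. The module is installed in compiled form; this text tells all that it offers.
- The arm moves only by the tool drive_tool, never from a script. Its argument "increments" is text: rows parted by semicolons, each of 5 numbers parted by spaces: the shift along the world's x, y, z in mm, then the turn about the world's z in degrees, then the opening, from -1 (shut) to 1 (fully open), so that 0 is half open. A call has 1 to 8 rows; each row is the pose to reach, as a shift and turn from the pose commanded when the call began; what a row does not reach only later rows make up. A row lasts 1/8 s, in which the tool goes at most 62.5 mm and 10.7 degrees, less where a joint would pass 70% of its speed; a pose out of reach is approached as far as the arm can. A call with a gripper value outside its range is refused whole. The fingers move at their own pace and stop on an object; the grip force is fixed at half the most. Time passes only in rows, so rows that repeat a pose let the fingers close. It gives the time, the measured TCP pose, the force and the opening at its end, in the units of the state.
- manip.observe(): the state, without advancing time (a new reading comes with each control period).
- manip.capture(name): name is "scene" or "top" or "wrist"; returns a dict with "image" (384x512x3 uint8, red, green, blue), "range_z" (384x512 float32, mm along the optical axis (not along the pixel's ray), 0 where there is no reading), "fx", "fy", "cx", "cy" (pixels), "D" ([k1, k2, p1, p2, k3] as OpenCV has them; the pictures are not rectified), "R" (3x3) and "t" (3): a world point X has camera coordinates R X + t; the wrist camera has in their place "mount" (4x4, takes a point from camera to tool coordinates, whose origin is the TCP and whose axes are the tool frame's). Camera axes: x right, y down, z forward; pixel columns grow to the right and rows downward; lengths in mm; the calibration is good to about 2 mm. A picture is of the moment at which its call begins: read the wrist's pose just before it.
- manip.finish_job(): hands the job in, once; it reports no verdict.
The state is a dict: "clock": time; "q": joint angles; "qd": joint speeds; "joint_efforts": joint torques, N m; "eef_pos": TCP position; "tool_rot": TCP orientation; "wrist_force": force on the tool from outside, world axes, zero at the start; "torque": the same for the moment, N m; "grip_width": opening from 0.0 (shut) to 1.0 (fully open).
Only numpy, scipy, OpenCV 4.12 (cv2) and the standard library are available. Lean on these libraries where they do the work, as an engineer would, in place of code of your own. Each camera call takes 0.05 s, during which the arm holds its last target. There are 200 camera calls.

## Working session

There is one attempt and no reset: what is moved stays moved. The work goes in short steps, Python scripts to look and compute and a tool call to move; the robot and the scene stay as the last step left them, time stands still between calls to the robot, and variables do not carry over. Pictures are saved under pics/ and viewed, about 12 in all and at most 16, crops included, and the job is handed in when it is done.

Besides the shell and the picture viewer there is one more tool, called after "Request:" by a JSON object that holds its "api" and its "payload", one argument or row to a line. drive_tool: Moves the arm, as the interface text tells. Its arguments: {"type":"object","properties":{"increments":{"type":"string"}},"required":["increments"]}

```bash
mkdir -p pics; python3 - <<'E'
from station import manip
import cv2,numpy as np
print(manip.observe(), manip.tip_reach)
for n in("scene","top"):
    c=manip.capture(n); cv2.imwrite(f"pics/{n}0.png",c["image"][:,:,::-1]); np.savez(f"{n}0.npz",**c)
    print(n,c["fx"],c["fy"],c["cx"],c["cy"],c["D"],c["R"],c["t"])
E
```

```text
{'clock': 0.0, 'q': array([-1.35048698e+00,  4.94176049e-01,  1.34614324e+00, -6.20814792e-06,
        1.30249579e+00, -9.55170060e-02]), 'qd': array([-0.00127244, -0.00021749,  0.00230764, -0.00178821, -0.0003991 ,
       -0.00013753]), 'joint_efforts': array([-1.45060807e-03, -8.78822279e+01, -3.81853545e+01,  7.06003304e-02,
        5.32332994e-02, -1.02552769e-04]), 'eef_pos': array([ 194.03759769, -593.73447476,  232.33858453]), 'tool_rot': array([[-9.50539540e-01, -2.72980983e-04,  3.10603458e-01],
       [-3.10603558e-01,  1.19157634e-03, -9.50538800e-01],
       [-1.10628716e-04, -9.99999253e-01, -1.21742929e-03]]), 'wrist_force': array([0.62820403, 0.79446006, 0.96975729]), 'torque': array([-0.0383685 ,  0.04208276,  0.02778223]), 'grip_width': 0.9976427635081526} 19.0
scene 370.77371794691203 370.77371794691203 261.6647682302828 187.4577108606042 [-0.09395149  0.          0.          0.          0.        ] [[-0.47167837  0.88176478  0.00322322]
 [ 0.65072765  0.35055284 -0.6735475 ]
 [-0.59504037 -0.31560035 -0.73913692]] [ 267.87488526 -301.24877258 1166.83278297]
top 401.67793443351337 401.67793443351337 252.9041771246472 190.72606283199704 [0.01428097 0.         0.         0.         0.        ] [[-0.08186884 -0.99662413 -0.0061504 ]
 [-0.97420584  0.08132629 -0.21049708]
 [ 0.21028666 -0.01124139 -0.97757514]] [ 28.86360481 533.25416598 778.03895734]
```

View pics/top0.png

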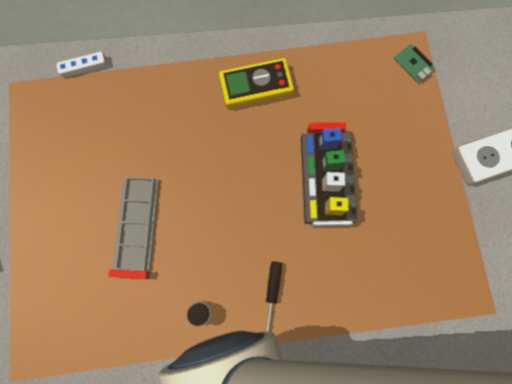

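View pics/scene0.png

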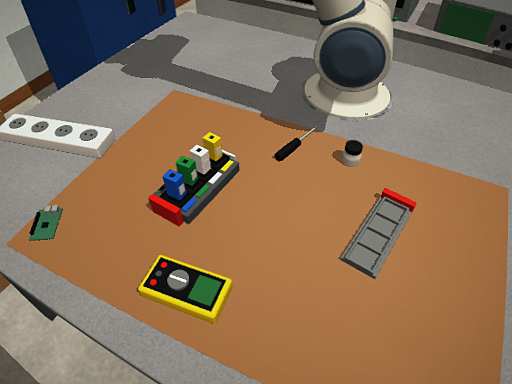

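The top view shows the tester with its red end at about (327,127). From there the order is blue, green, white, yellow. The carrier's red end is at the bottom, at about (128,274). Next I'll turn these pixels into world positions.

```bash
cat > h.py <<'E'
import numpy as np,cv2
def cloud(c,R=None,t=None):
    """world points (H,W,3) of a capture"""
    h,w=c["range_z"].shape
    K=np.array([[c["fx"],0,c["cx"]],[0,c["fy"],c["cy"]],[0,0,1]],float)
    v,u=np.mgrid[:h,:w]
    n=cv2.undistortPoints(np.stack([u,v],-1).reshape(-1,1,2).astype(float),K,c["D"]).reshape(h,w,2)
    P=np.dstack([n,np.ones((h,w))])*c["range_z"][...,None]
    if R is None: R,t=c["R"],c["t"]
    return (P-t)@R          # R^T (P-t)
def masks(img):
    H,S,V=cv2.split(cv2.cvtColor(np.ascontiguousarray(img),cv2.COLOR_RGB2HSV))
    return dict(red=((H<5)|(H>174))&(S>180)&(V>110),blue=(H>105)&(H<128)&(S>130)&(V>50),green=(H>45)&(H<80)&(S>120)&(V>40),
      yellow=(H>22)&(H<33)&(S>150)&(V>100),white=(S<30)&(V>140),grey=(S<60)&(V>50)&(V<190))
E
python3 - <<'E'
from h import *
for n in("top","scene"):
    c=np.load(f"{n}0.npz"); P=cloud(c); m=masks(c["image"]); ok=c["range_z"]>0
    print(n)
    for k in("blue","green","white","yellow"):
        s=m[k]&ok&(P[...,2]>92)&(P[...,2]<112)&(P[...,1]<0)&(P[...,0]>250)&(P[...,0]<850)
        s&=(np.linalg.norm(P[...,:2],axis=-1)>250)
        lab,L,st,ce=cv2.connectedComponentsWithStats(s.astype(np.uint8))
        if lab<2: print(k,'none');continue
        i=1+st[1:,4].argmax(); q=P[L==i]; r=cv2.minAreaRect(q[:,:2].astype(np.float32)); print(k,st[i,4],np.median(q,0).round(1),[np.round(x,1) for x in r])
    for nm,side in(("tester",-1),("carrier",1)):
        s=m["red"]&ok&(P[...,2]>(45 if side<0 else 24))&(P[...,2]<(56 if side<0 else 36))&(P[...,1]*side>0)&(P[...,0]>200)&(P[...,0]<800)
        lab,L,st,ce=cv2.connectedComponentsWithStats(s.astype(np.uint8)); i=1+st[1:,4].argmax(); q=P[L==i]
        print("red",nm,st[i],ce[i].round(0),q.mean(0).round(1),[np.round(x,1) for x in cv2.minAreaRect(q[:,:2].astype(np.float32))])
        if side>0:
            s=m["grey"]&ok&(P[...,2]>12)&(P[...,2]<36)&(np.linalg.norm(P[...,:2]-q.mean(0)[:2],axis=-1)<230)
            lab,L,st,ce=cv2.connectedComponentsWithStats(s.astype(np.uint8)); i=1+st[1:,4].argmax(); g=P[L==i]
            print("walls",len(g),np.median(g[:,2]),[np.round(x,1) for x in cv2.minAreaRect(g[:,:2].astype(np.float32))])
E
```

```text
top
blue 185 [ 624.7 -181.7  101.3] [array([ 626.4, -182.5]), array([23.5, 36.2]), np.float64(2.2)]
green 218 [ 579.4 -182.7  101.1] [array([ 580.4, -183.8]), array([26.3, 35.3]), np.float64(0.5)]
white 208 [ 535.6 -179.2  101.2] [array([ 536. , -178.6]), array([35.6, 26.1]), np.float64(84.3)]
yellow 245 [ 484.8 -176.9  101.3] [array([ 485.3, -178. ]), array([35.8, 26.1]), np.float64(84.2)]
red tester [309 123  37   7 211] [326. 126.] [ 666.2 -185.7   49.1] [array([ 666.2, -187.4]), array([78.6, 14.5]), np.float64(86.8)]
red carrier [109 270  38   8 245] [127. 274.] [387.3 256.1  29.5] [array([387.4, 256.4]), array([76.1, 13.2]), np.float64(83.2)]
walls 751 16.97591000369015 [array([494.7, 243. ]), array([ 69.1, 197. ]), np.float64(82.7)]
scene
blue 181 [ 631.  -178.3  101.2] [array([ 627.2, -181. ]), array([26.2, 35.9]), np.float64(0.9)]
green 167 [ 584.2 -179.6  101.2] [array([ 580.2, -183.6]), array([26.7, 34.6]), np.float64(1.4)]
white 106 [ 535.1 -176.3  101.8] [array([ 534. , -177.9]), array([36.4, 26.2]), np.float64(89.4)]
yellow 122 [ 487.  -174.1  101.7] [array([ 484.8, -178.2]), array([35.7, 27.1]), np.float64(84.2)]
red tester [149 194  31  21 217] [164. 204.] [ 666.6 -185.    49.2] [array([ 666.4, -186.9]), array([81.4, 16.7]), np.float64(86.4)]
red carrier [383 188  33  19 181] [399. 197.] [388.  258.1  29.8] [array([386.6, 258. ]), array([77., 17.]), np.float64(81.5)]
walls 631 17.74148011240473 [array([492.6, 242.1]), array([ 71.7, 204. ]), np.float64(82.2)]
```

Both cameras agree to about 2 mm, and the red block to carrier centre distance checks out at 107.5 mm. I'm moving to above the blue relay at (627,-182), jaws at about 91.5°.

Request:
{"api": "drive_tool", "payload": {
  "increments": "50 -0 0 -2 1;110 70 0 -5 1;160 120 0 -8 1;210 170 0 -11 1;260 220 0 -14 1;310 270 0 -16.5 1;360 320 0 -16.5 1;400 370 -20 -16.5 1"
}}

```text
clock: 1.1
eef_pos: [547.1, -276.7, 224.0]
tool_rot: [[-1.0, 0.001, 0.028], [-0.028, -0.001, -1.0], [-0.001, -1.0, 0.001]]
wrist_force: [1.1, -0.6, 0.5]
grip_width: 1.0
```

Request:
{"api": "drive_tool", "payload": {
  "increments": "33 42 -30 0 1;33 42 -30 0 1;33 42 -30 0 1;33 42 -30 0 1"
}}

```text
clock: 1.6
eef_pos: [578.2, -237.3, 194.3]
tool_rot: [[-1.0, 0.001, 0.027], [-0.027, -0.001, -1.0], [-0.001, -1.0, 0.001]]
wrist_force: [0.0, -0.0, 0.4]
grip_width: 0.995
```

```bash
cat >> h.py <<'E'
def wrist(name):
    from station import manip
    s=manip.observe(); c=manip.capture("wrist"); M=np.array(c["mount"])
    Rw=s["tool_rot"]@M[:3,:3]; tw=s["tool_rot"]@M[:3,3]+s["eef_pos"]
    cv2.imwrite(f"pics/{name}.png",c["image"][:,:,::-1])
    return s,c,cloud(c,Rw.T,-Rw.T@tw)
def report(z0,z1,cols=("blue","green","white","yellow"),name="w"):
    s,c,P=wrist(name); m=masks(c["image"])
    z=s["tool_rot"][:,2]; print(s["clock"],s["eef_pos"].round(1),"jaw",np.degrees(np.arctan2(z[1],z[0])).round(1),"grip",s["grip_width"].round(3),"F",s["wrist_force"].round(1))
    for k in cols:
        a=m[k]&(c["range_z"]>0)&(P[...,2]>z0)&(P[...,2]<z1)
        n,L,st,ce=cv2.connectedComponentsWithStats(a.astype(np.uint8))
        if n<2: print(k,"none"); continue
        i=1+st[1:,4].argmax(); q=P[L==i]; r=cv2.minAreaRect(q[:,:2].astype(np.float32))
        print(k,st[i,4],"px",ce[i].round(0),"z",np.median(q[:,2]).round(1),[np.round(x,1) for x in r])
E
python3 -c "from h import *;report(92,112,name='w1')"
```

```text
Traceback (most recent call last):
  File "h.py", line 23, in report
    z=s["tool_rot"][:,2]; print(s["clock"],s["eef_pos"].round(1),"jaw",np.degrees(np.arctan2(z[1],z[0])).round(1),"grip",s["grip_width"].round(3),"F",s["wrist_force"].round(1))
                                                                                                                         ^^^^^^^^^^^^^^^^^^^^^
AttributeError: 'float' object has no attribute 'round'
```

View pics/w1.png

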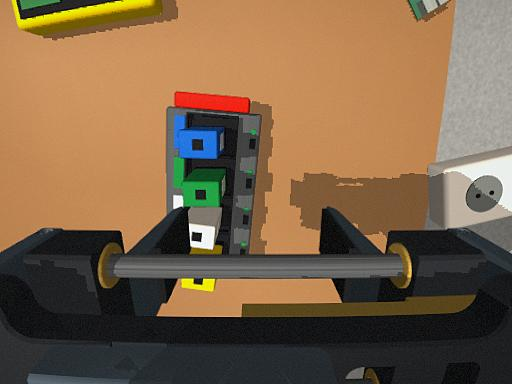

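The wrist view shows the tester row ahead: blue at (203,143), green at (205,187), white at (203,235). The tool lags the target, so I'll fix the print and measure.

```bash
sed -i 's/s\["grip_width"\].round(3)/round(s["grip_width"],3)/' h.py
python3 -c "from h import *;report(92,112,name='w1')"
```

```text
1.65 [ 578.2 -237.3  194.3] jaw -88.5 grip 1.001 F [ 0.1 -0.5 -0. ]
blue 1065 px [198. 144.] z 101.4 [array([ 627.6, -183.1]), array([26.3, 36.3]), np.float64(0.2)]
green 942 px [201. 192.] z 101.5 [array([ 580.5, -184.8]), array([25.7, 36. ]), np.float64(1.5)]
white 442 px [202. 236.] z 101.6 [array([ 535.2, -183.7]), array([24.5, 25.9]), np.float64(87.9)]
yellow 309 px [199. 284.] z 101.7 [array([ 480.5, -178.8]), array([34.7, 16.6]), np.float64(84.1)]
```

Request:
{"api": "drive_tool", "payload": {
  "increments": "25 28 0 0 1;49 55 0 0 1;49 55 0 0 1;49 55 -30 0 1;49 55 -60 0 1;49 55 -90 0 1;49 55 -110 0 1;49 55 -110 0 1"
}}

```text
clock: 2.7
eef_pos: [626.1, -181.9, 82.7]
tool_rot: [[-1.0, -0.002, 0.027], [-0.027, 0.001, -1.0], [0.002, -1.0, -0.001]]
wrist_force: [0.8, -0.5, 0.4]
grip_width: 0.999
```

Request:
{"api": "drive_tool", "payload": {
  "increments": "1 0 -9 0 1;1 0 -9 0 0;1 0 -9 0 -1;1 0 -9 0 -1;1 0 -9 0 -1;1 0 -9 0 -1;1 0 -9 0 -1;1 0 -9 0 -1"
}}

```text
clock: 3.7
eef_pos: [628.5, -181.2, 74.8]
tool_rot: [[-1.0, 0.0, 0.028], [-0.028, -0.0, -1.0], [-0.0, -1.0, 0.0]]
wrist_force: [0.3, -0.3, 0.6]
grip_width: 0.393
```

Request:
{"api": "drive_tool", "payload": {
  "increments": "0 0 8 0 -1;0 0 20 0 -1;0 0 40 0 -1;0 0 65 0 -1;0 0 90 0 -1;0 30 95 0 -1;0 65 95 0 -1;0 65 95 0 -1"
}}

```text
clock: 4.7
eef_pos: [628.5, -114.1, 170.8]
tool_rot: [[-1.0, 0.001, 0.03], [-0.03, 0.0, -1.0], [-0.001, -1.0, -0.0]]
wrist_force: [-0.5, -1.0, -1.4]
grip_width: 0.394
```

```bash
python3 -c "
from h import *
report(90,230,cols=('blue',),name='w2')"
```

```text
4.7 [ 628.5 -114.1  170.8] jaw -88.3 grip 0.394 F [-0.5 -1.  -1.4]
blue 2564 px [254. 233.] z 180.2 [array([ 638.5, -113. ]), array([ 5. , 35.9]), np.float64(2.0)]
```

Request:
{"api": "drive_tool", "payload": {
  "increments": "-20 35 0 0 -1;-45 80 0 -2 -1;-75 130 0 -4 -1;-105 185 0 -6 -1;-135 240 0 -8 -1;-165 290 0 -9.3 -1;-190 335 0 -9.3 -1;-206 366 0 -9.3 -1"
}}

```text
clock: 5.75
eef_pos: [422.0, 251.0, 170.3]
tool_rot: [[-0.991, 0.001, -0.134], [0.134, 0.0, -0.991], [-0.001, -1.0, -0.0]]
wrist_force: [0.0, 0.1, -1.4]
grip_width: 0.399
```

Request:
{"api": "drive_tool", "payload": {
  "increments": "0 0 0 0 -1;0 0 0 0 -1"
}}

```text
clock: 6.0
eef_pos: [423.2, 249.3, 170.0]
tool_rot: [[-0.991, 0.001, -0.134], [0.134, -0.0, -0.991], [-0.001, -1.0, -0.0]]
wrist_force: [0.4, -0.2, -0.7]
grip_width: 0.393
```

```bash
python3 - <<'E'
from h import *
s,c,P=wrist('w3'); print(s["clock"],s["eef_pos"].round(1),np.degrees(np.arctan2(s["tool_rot"][1,2],s["tool_rot"][0,2])))
g=(c["range_z"]>0)&(P[...,2]>14)&(P[...,2]<22)&(P[...,0]>300)&(P[...,0]<620)&(P[...,1]>150)&(P[...,1]<330)
n,L,st,ce=cv2.connectedComponentsWithStats(g.astype(np.uint8)); i=1+st[1:,4].argmax(); print(len(P[L==i]),cv2.minAreaRect(P[L==i][:,:2].astype(np.float32)))
E
```

```text
6.0 [423.2 249.3 170. ] -97.71460662759758
2410 ((494.36151123046875, 247.14569091796875), (68.70406341552734, 200.76364135742188), 82.49374389648438)
```

View pics/w3.png

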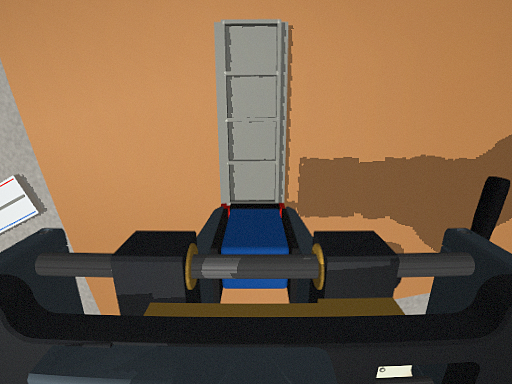

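The blue relay is held over the red-end bay (carrier inner columns about 225–278, centre 252; the relay's centre is about 254). I'll check the bay floors in metric terms from this same kind of picture.

```bash
python3 - <<'E'
from h import *
s,c,P=wrist('w3b')
u=np.array([-.9912,.1322]); v=np.array([-u[1],u[0]])  # carrier y, and across
D=P[...,:2]-[494,242.5]; a=D@u; b=D@v
for lo,hi in((6,13),(14,22)):
  for a0,a1 in((-95,-50),(-45,-3),(3,40)):
    k=(c["range_z"]>0)&(P[...,2]>lo)&(P[...,2]<hi)&(a>a0)&(a<a1)&(abs(b)<60)
    print(lo,hi,a0,k.sum(),np.percentile(a[k],[1,99]).round(1),np.percentile(b[k],[0.5,5,50,95,99.5]).round(1))
E
```

```text
6 13 -95 2844 [-94.6 -51.9] [-40.5 -37.4  -1.9  33.5  36.5]
6 13 -45 2488 [-44.8  -3.4] [-40.6 -37.5  -1.7  34.2  37.3]
6 13 3 1984 [ 3.1 39.7] [-40.3 -37.1  -0.9  34.2  37.3]
14 22 -95 384 [-94.5 -50. ] [-33.3 -32.6 -25.3  28.6  29.1]
14 22 -45 326 [-44.7  -3.5] [-32.8 -32.4  25.4  29.   29.6]
14 22 3 246 [ 3.9 39.6] [-32.4 -32.  -28.4  29.3  29.6]
```

Request:
{"api": "drive_tool", "payload": {
  "increments": "0 3 -25 0 -1;0 3 -50 0 -1;0 3 -75 0 -1;0 3 -95 0 -1;0 3 -105 0 -1;0 3 -112 0 -1;0 3 -115 0 -1;0 3 -116 0 -1"
}}

```text
clock: 7.1
eef_pos: [422.7, 252.9, 54.0]
tool_rot: [[-0.991, 0.0, -0.134], [0.134, 0.0, -0.991], [-0.0, -1.0, -0.0]]
wrist_force: [-0.2, -0.0, -0.9]
grip_width: 0.394
```

Request:
{"api": "drive_tool", "payload": {
  "increments": "0 0 -0.5 0 -1;0 0 -1 0 -1;0 0 -1 0 -1"
}}

```text
clock: 7.48
eef_pos: [422.5, 252.9, 52.8]
tool_rot: [[-0.991, 0.0, -0.134], [0.134, 0.0, -0.991], [-0.0, -1.0, -0.0]]
wrist_force: [0.1, 0.5, -1.7]
grip_width: 0.394
```

Request:
{"api": "drive_tool", "payload": {
  "increments": "0 0 -0.5 0 -1;0 0 -1 0 -1;0 0 -1 0 -1"
}}

```text
clock: 7.85
eef_pos: [422.6, 252.9, 52.7]
tool_rot: [[-0.991, 0.001, -0.134], [0.134, 0.0, -0.991], [-0.001, -1.0, -0.0]]
wrist_force: [-5.3, -1.7, 25.5]
grip_width: 0.393
```

Contact. I'll ease off slightly and release.

Request:
{"api": "drive_tool", "payload": {
  "increments": "0 0 0.7 0 -1;0 0 0.7 0 -0.1;0 0 0.7 0 0.1;0 0 0.7 0 0.4;0 0 0.7 0 0.6;0 0 30 0 0.6;0 0 70 0 0.6;0 0 100 0 1"
}}

```text
clock: 8.85
eef_pos: [422.6, 252.9, 153.1]
tool_rot: [[-0.991, 0.001, -0.134], [0.134, 0.0, -0.991], [-0.001, -1.0, -0.0]]
wrist_force: [0.2, 0.2, 0.9]
grip_width: 0.885
```

```bash
python3 -c "
from h import *
report(70,90,cols=('blue',),name='w4')"
```

```text
8.85 [422.6 252.9 153.1] jaw -97.7 grip 0.885 F [0.2 0.2 0.9]
blue 1059 px [254. 203.] z 79.5 [array([421.6, 253.9]), array([35.3, 25.6]), np.float64(82.4)]
```

View pics/w4.png

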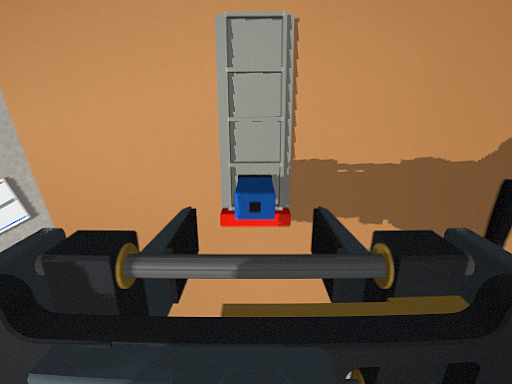

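Blue stands upright in the red-end bay at px (254,203), top at z=79.5, and the bay centre agrees to about 1 mm. Next is green.

Request:
{"api": "drive_tool", "payload": {
  "increments": "15 -40 12 1 1;35 -95 15 3 1;55 -150 15 5 1;75 -205 15 7 1;95 -260 15 8.7 1;115 -315 15 8.7 1;135 -370 15 8.7 1;153 -420 15 8.7 1"
}}

```text
clock: 9.9
eef_pos: [575.9, -169.3, 166.5]
tool_rot: [[-1.0, -0.0, 0.017], [-0.017, 0.0, -1.0], [0.0, -1.0, -0.0]]
wrist_force: [0.6, 0.6, -0.1]
grip_width: 1.002
```

Request:
{"api": "drive_tool", "payload": {
  "increments": "5 -17 0 0 1;5 -17 0 0 1;5 -17 0 0 1"
}}

```text
clock: 10.28
eef_pos: [580.0, -182.8, 166.5]
tool_rot: [[-1.0, -0.001, 0.018], [-0.018, 0.001, -1.0], [0.001, -1.0, -0.001]]
wrist_force: [-0.1, 1.1, 0.1]
grip_width: 0.999
```

```bash
python3 -c "
from h import *
report(92,112,name='w5')"
```

```text
10.275 [ 580.  -182.8  166.5] jaw -89.0 grip 0.999 F [-0.1  1.1  0.1]
blue none
green 1107 px [258. 205.] z 101.4 [array([ 580.6, -184.6]), array([25.3, 35.9]), np.float64(0.7)]
white 170 px [238. 246.] z 101.5 [array([ 542.3, -167. ]), array([10.9, 14.5]), np.float64(89.1)]
yellow 742 px [248. 293.] z 101.3 [array([ 485.9, -178.8]), array([35.3, 25.9]), np.float64(83.3)]
```

Request:
{"api": "drive_tool", "payload": {
  "increments": "0.5 -1.5 -30 0 1;0.5 -1.5 -60 0 1;0.5 -1.5 -82 0 1;0.5 -1.5 -92 0 1;0.5 -1.5 -92 0 1;0.5 -1.5 -92 0 0;0.5 -1.5 -92 0 -1;0.5 -1.5 -92 0 -1"
}}

```text
clock: 11.32
eef_pos: [581.2, -185.8, 75.2]
tool_rot: [[-1.0, 0.001, 0.017], [-0.017, -0.0, -1.0], [-0.001, -1.0, 0.0]]
wrist_force: [1.0, 0.4, -0.1]
grip_width: 0.703
```

Request:
{"api": "drive_tool", "payload": {
  "increments": "0 0 0 0 -1;0 0 0 0 -1;0 0 0 0 -1"
}}

```text
clock: 11.7
eef_pos: [581.0, -185.6, 74.7]
tool_rot: [[-1.0, -0.0, 0.017], [-0.017, 0.0, -1.0], [0.0, -1.0, -0.0]]
wrist_force: [0.5, 0.6, 1.2]
grip_width: 0.391
```

Request:
{"api": "drive_tool", "payload": {
  "increments": "0 0 8 0 -1;0 0 20 0 -1;0 0 40 0 -1;0 0 65 0 -1;0 0 90 0 -1;0 30 95 0 -1;0 65 95 0 -1;0 65 95 0 -1"
}}

```text
clock: 12.7
eef_pos: [580.9, -118.7, 170.7]
tool_rot: [[-1.0, 0.001, 0.019], [-0.019, 0.0, -1.0], [-0.001, -1.0, -0.0]]
wrist_force: [0.1, -0.1, -1.2]
grip_width: 0.396
```

Request:
{"api": "drive_tool", "payload": {
  "increments": "-11 36 0 0 -1;-25 80 0 -2 -1;-40 130 0 -4 -1;-57 187 0 -6 -1;-74 242 0 -8 -1;-90 296 0 -8.6 -1;-103 338 0 -8.6 -1;-110.5 367.5 0 -8.6 -1"
}}

```text
clock: 13.7
eef_pos: [470.3, 248.2, 170.4]
tool_rot: [[-0.991, 0.001, -0.131], [0.131, 0.0, -0.991], [-0.001, -1.0, -0.0]]
wrist_force: [-0.8, -0.9, -1.0]
grip_width: 0.395
```

Request:
{"api": "drive_tool", "payload": {
  "increments": "0 0 0 0 -1;0 0 0 0 -1;0 0 0 0 -1"
}}

```text
clock: 14.08
eef_pos: [471.0, 245.8, 169.9]
tool_rot: [[-0.991, 0.0, -0.134], [0.134, -0.0, -0.991], [-0.0, -1.0, 0.0]]
wrist_force: [0.0, 0.1, -2.0]
grip_width: 0.387
```

Request:
{"api": "drive_tool", "payload": {
  "increments": "-0.5 1.5 -25 0 -1;-0.5 1.5 -50 0 -1;-0.5 1.5 -75 0 -1;-0.5 1.5 -95 0 -1;-0.5 1.5 -107 0 -1;-0.5 1.5 -113 0 -1;-0.5 1.5 -116 0 -1;-0.5 1.5 -116.7 0 -1"
}}

```text
clock: 15.08
eef_pos: [470.2, 248.4, 53.3]
tool_rot: [[-0.991, 0.0, -0.132], [0.132, 0.0, -0.991], [-0.0, -1.0, -0.0]]
wrist_force: [0.6, -0.2, -1.3]
grip_width: 0.39
```

Request:
{"api": "drive_tool", "payload": {
  "increments": "0 0 0 0 -1;0 0 0 0 -1"
}}

```text
clock: 15.32
eef_pos: [470.2, 248.4, 53.3]
tool_rot: [[-0.991, 0.001, -0.132], [0.132, 0.0, -0.991], [-0.0, -1.0, -0.0]]
wrist_force: [-0.4, -0.3, -1.5]
grip_width: 0.396
```

Request:
{"api": "drive_tool", "payload": {
  "increments": "0 0 -0.4 0 -1;0 0 -0.4 0 -0.1;0 0 -0.4 0 0.1;0 0 -0.4 0 0.4;0 0 -0.4 0 0.6;0 0 30 0 0.6;0 0 70 0 0.6;0 0 100 0 1"
}}

```text
clock: 16.32
eef_pos: [470.2, 248.4, 154.5]
tool_rot: [[-0.991, 0.001, -0.132], [0.132, 0.0, -0.991], [-0.001, -1.0, -0.0]]
wrist_force: [-0.5, 0.0, 0.1]
grip_width: 0.878
```

```bash
python3 -c "
from h import *
report(70,90,cols=('blue','green'),name='w6')"
```

```text
16.325 [470.2 248.4 154.5] jaw -97.6 grip 0.878 F [-0.5  0.   0.1]
blue 610 px [256. 244.] z 79.3 [array([427.5, 253.2]), array([35.3, 14.5]), np.float64(83.1)]
green 1058 px [254. 203.] z 79.5 [array([469.6, 249.3]), array([35.6, 25.9]), np.float64(81.8)]
```

Green is correct. Now white.

Request:
{"api": "drive_tool", "payload": {
  "increments": "5 -38 12 1 1;13 -92 13 2 1;21 -145 13 3 1;30 -200 13 4.6 1;39 -254 13 4.6 1;47 -308 13 4.6 1;55 -362 13 4.6 1;62 -410 13 4.6 1"
}}

```text
clock: 17.38
eef_pos: [532.0, -163.7, 165.9]
tool_rot: [[-0.999, 0.0, -0.053], [0.053, -0.0, -0.999], [-0.0, -1.0, 0.0]]
wrist_force: [0.8, 0.4, 0.4]
grip_width: 1.0
```

Request:
{"api": "drive_tool", "payload": {
  "increments": "3 -19 0 0 1;3 -19 0 0 1;3 -19 0 0 1"
}}

```text
clock: 17.75
eef_pos: [534.7, -179.4, 165.9]
tool_rot: [[-0.999, -0.001, -0.052], [0.052, 0.001, -0.999], [0.001, -1.0, -0.001]]
wrist_force: [0.8, 0.5, 0.7]
grip_width: 0.998
```

```bash
python3 -c "
from h import *
report(92,112,cols=('white','yellow'),name='w7')"
```

```text
17.75 [ 534.7 -179.4  165.9] jaw -93.0 grip 0.998 F [0.8 0.5 0.7]
white 33 px [241. 193.] z 101.4 [array([ 547.7, -167. ]), array([6.9, 3.8]), np.float64(84.4)]
yellow 453 px [257. 248.] z 100.8 [array([ 494.7, -180.1]), array([35.4,  9.1]), np.float64(87.4)]
```

View pics/w7.png

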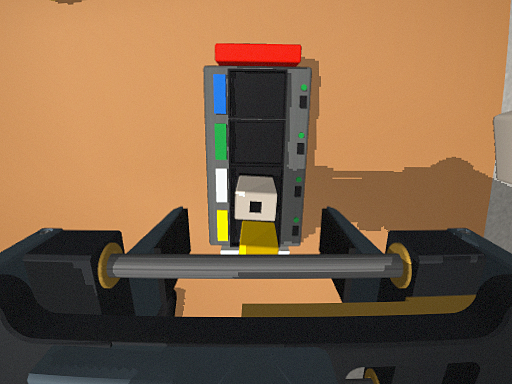

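White at px (256,200), yellow at (258,240). White is shaded beneath the gripper, so I'll segment it by height instead.

```bash
python3 - <<'E'
from h import *
s,c,P=wrist('w7b')
for n,x0,x1 in(("white",512,560),("yellow",460,510)):
    k=(c["range_z"]>0)&(P[...,2]>97)&(P[...,2]<106)&(P[...,0]>x0)&(P[...,0]<x1)&(abs(P[...,1]+180)<28)
    print(n,k.sum(),cv2.minAreaRect(P[k][:,:2].astype(np.float32)))
E
```

```text
white 1212 ((535.7645874023438, -179.38462829589844), (35.8700065612793, 26.737436294555664), 85.01537322998047)
yellow 361 ((494.5397033691406, -180.02053833007812), (35.55318832397461, 8.587411880493164), 86.48343658447266)
```

Request:
{"api": "drive_tool", "payload": {
  "increments": "1 -0.5 -30 -2 1;1 -0.5 -60 -2 1;1 -0.5 -81 -2 1;1 -0.5 -91 -2 1;1 -0.5 -91 -2 1;1 -0.5 -91 -2 0;1 -0.5 -91 -2 -1;1 -0.5 -91 -2 -1"
}}

```text
clock: 18.85
eef_pos: [536.2, -181.2, 75.5]
tool_rot: [[-0.996, 0.001, -0.087], [0.087, -0.0, -0.996], [-0.001, -1.0, 0.0]]
wrist_force: [0.2, 0.3, 0.5]
grip_width: 0.701
```

Request:
{"api": "drive_tool", "payload": {
  "increments": "0 0 0 0 -1;0 0 0 0 -1;0 0 0 0 -1"
}}

```text
clock: 19.23
eef_pos: [536.0, -181.1, 75.0]
tool_rot: [[-0.996, -0.0, -0.087], [0.087, 0.0, -0.996], [0.0, -1.0, -0.0]]
wrist_force: [0.8, -0.5, 0.7]
grip_width: 0.394
```

Request:
{"api": "drive_tool", "payload": {
  "increments": "0 0 8 0 -1;0 0 20 0 -1;0 0 40 0 -1;0 0 65 0 -1;0 0 90 0 -1;0 30 95 0 -1;0 65 95 0 -1;0 65 95 0 -1"
}}

```text
clock: 20.23
eef_pos: [535.8, -114.3, 171.0]
tool_rot: [[-0.996, 0.0, -0.085], [0.085, 0.0, -0.996], [-0.0, -1.0, -0.0]]
wrist_force: [0.3, 0.1, -1.9]
grip_width: 0.394
```

Request:
{"api": "drive_tool", "payload": {
  "increments": "-2 35 0 0 -1;-4 80 0 -1 -1;-6 130 0 -2 -1;-9 185 0 -2.7 -1;-12 240 0 -2.7 -1;-15 292 0 -2.7 -1;-17 332 0 -2.7 -1;-18 356 0 -2.7 -1"
}}

```text
clock: 21.22
eef_pos: [518.2, 241.4, 170.6]
tool_rot: [[-0.991, 0.001, -0.133], [0.133, 0.0, -0.991], [-0.001, -1.0, -0.0]]
wrist_force: [-0.1, 0.9, -1.2]
grip_width: 0.395
```

Request:
{"api": "drive_tool", "payload": {
  "increments": "0 0 0 0 -1;0 0 0 0 -1;0 0 0 0 -1"
}}

```text
clock: 21.6
eef_pos: [518.2, 238.9, 170.2]
tool_rot: [[-0.991, 0.0, -0.135], [0.135, -0.0, -0.991], [-0.0, -1.0, 0.0]]
wrist_force: [-0.1, 0.6, -0.5]
grip_width: 0.394
```

Target z is about 53.3 (grasp at 75.0, 22 mm lower).

Request:
{"api": "drive_tool", "payload": {
  "increments": "-0.5 1 -25 0 -1;-0.5 1 -50 0 -1;-0.5 1 -75 0 -1;-0.5 1 -95 0 -1;-0.5 1 -107 0 -1;-0.5 1 -113 0 -1;-0.5 1 -116 0 -1;-0.5 1 -116.8 0 -1"
}}

```text
clock: 22.6
eef_pos: [517.7, 240.9, 53.5]
tool_rot: [[-0.991, 0.001, -0.134], [0.134, 0.0, -0.991], [-0.0, -1.0, -0.0]]
wrist_force: [-0.0, -0.9, -0.7]
grip_width: 0.396
```

Request:
{"api": "drive_tool", "payload": {
  "increments": "0 0 -0.3 0 -1;0 0 -0.3 0 -1;0 0 -0.3 0 -1"
}}

```text
clock: 22.98
eef_pos: [517.6, 240.9, 53.1]
tool_rot: [[-0.991, 0.0, -0.134], [0.134, 0.0, -0.991], [-0.0, -1.0, -0.0]]
wrist_force: [0.5, 0.2, -0.7]
grip_width: 0.391
```

Request:
{"api": "drive_tool", "payload": {
  "increments": "0 0 -0.1 0 -1;0 0 -0.1 0 -0.1;0 0 -0.1 0 0.1;0 0 -0.1 0 0.4;0 0 -0.1 0 0.6;0 0 30 0 0.6;0 0 70 0 0.6;0 0 100 0 1"
}}

```text
clock: 23.98
eef_pos: [517.7, 240.9, 154.5]
tool_rot: [[-0.991, 0.001, -0.134], [0.134, 0.0, -0.991], [-0.001, -1.0, -0.0]]
wrist_force: [0.2, 0.7, -0.4]
grip_width: 0.878
```

```bash
cat >> h.py <<'E'
def tops(name,x0,x1,yc,z0,z1):
    s,c,P=wrist(name); k=(c["range_z"]>0)&(P[...,2]>z0)&(P[...,2]<z1)&(P[...,0]>x0)&(P[...,0]<x1)&(abs(P[...,1]-yc)<28)
    print(s["clock"],s["eef_pos"].round(1),k.sum(),np.median(P[k][:,2]),cv2.minAreaRect(P[k][:,:2].astype(np.float32)))
E
python3 -c "
from h import *
tops('w8',495,541,241,75,85)"
```

```text
23.975 [517.7 240.9 154.5] 1098 79.63080062814771 ((517.8932495117188, 241.77130126953125), (35.58876037597656, 25.224491119384766), 82.25160217285156)
```

White is correct. Now yellow.

Request:
{"api": "drive_tool", "payload": {
  "increments": "-2 -38 12 1 1;-6 -90 13 1.7 1;-10 -142 13 1.7 1;-14 -196 13 1.7 1;-18 -250 13 1.7 1;-22 -304 13 1.7 1;-27 -356 13 1.7 1;-31 -402 13 1.7 1"
}}

```text
clock: 25.02
eef_pos: [486.1, -163.1, 165.9]
tool_rot: [[-0.994, 0.0, -0.105], [0.105, -0.0, -0.994], [-0.0, -1.0, 0.0]]
wrist_force: [0.3, 0.5, 0.7]
grip_width: 1.001
```

Request:
{"api": "drive_tool", "payload": {
  "increments": "-1 -17 0 0 1;-1 -17 0 0 1;-1 -17 0 0 1"
}}

```text
clock: 25.4
eef_pos: [485.4, -177.0, 165.8]
tool_rot: [[-0.995, -0.0, -0.104], [0.104, 0.0, -0.995], [0.0, -1.0, -0.0]]
wrist_force: [0.1, 0.4, -0.1]
grip_width: 0.998
```

```bash
python3 -c "
from h import *
tops('w9',460,512,-179,97,106)"
```

```text
25.4 [ 485.4 -177.   165.8] 1218 101.57063649610933 ((484.7553405761719, -178.88275146484375), (35.97780990600586, 26.1815242767334), 82.853271484375)
```

Request:
{"api": "drive_tool", "payload": {
  "increments": "-0.5 -1 -30 -0.5 1;-0.5 -1 -60 -0.5 1;-0.5 -1 -81 -0.5 1;-0.5 -1 -91 -0.5 1;-0.5 -1 -91 -0.5 1;-0.5 -1 -91 -0.5 0;-0.5 -1 -91 -0.5 -1;-0.5 -1 -91 -0.5 -1"
}}

```text
clock: 26.45
eef_pos: [485.2, -179.3, 75.4]
tool_rot: [[-0.994, 0.001, -0.113], [0.113, -0.0, -0.994], [-0.001, -1.0, 0.0]]
wrist_force: [0.5, 0.6, 0.5]
grip_width: 0.708
```

Request:
{"api": "drive_tool", "payload": {
  "increments": "0 0 0 0 -1;0 0 0 0 -1;0 0 0 0 -1"
}}

```text
clock: 26.82
eef_pos: [485.0, -179.1, 74.9]
tool_rot: [[-0.994, -0.0, -0.113], [0.113, 0.0, -0.994], [0.0, -1.0, -0.0]]
wrist_force: [-0.1, -0.6, -0.4]
grip_width: 0.395
```

Request:
{"api": "drive_tool", "payload": {
  "increments": "0 0 8 0 -1;0 0 20 0 -1;0 0 40 0 -1;0 0 65 0 -1;0 0 90 0 -1;0 30 95 0 -1;0 65 95 0 -1;0 65 95 0 -1"
}}

```text
clock: 27.82
eef_pos: [484.8, -112.4, 170.9]
tool_rot: [[-0.994, 0.0, -0.111], [0.111, 0.0, -0.994], [-0.0, -1.0, -0.0]]
wrist_force: [-1.2, -0.9, -0.8]
grip_width: 0.393
```

Request:
{"api": "drive_tool", "payload": {
  "increments": "8 35 0 0 -1;18 80 0 -1.2 -1;30 130 0 -1.2 -1;43 185 0 -1.2 -1;55 238 0 -1.2 -1;67 288 0 -1.2 -1;76 326 0 -1.2 -1;81 348 0 -1.2 -1"
}}

```text
clock: 28.82
eef_pos: [566.6, 235.2, 170.4]
tool_rot: [[-0.991, 0.001, -0.133], [0.133, 0.0, -0.991], [-0.001, -1.0, -0.0]]
wrist_force: [0.0, 0.0, -0.7]
grip_width: 0.392
```

Request:
{"api": "drive_tool", "payload": {
  "increments": "0 0 0 0 -1;0 0 0 0 -1;0 0 0 0 -1"
}}

```text
clock: 29.2
eef_pos: [566.0, 232.7, 170.1]
tool_rot: [[-0.991, -0.0, -0.135], [0.135, -0.0, -0.991], [0.0, -1.0, 0.0]]
wrist_force: [0.4, 0.5, -0.9]
grip_width: 0.392
```

Request:
{"api": "drive_tool", "payload": {
  "increments": "-0.5 1 -25 0 -1;-0.5 1 -50 0 -1;-0.5 1 -75 0 -1;-0.5 1 -95 0 -1;-0.5 1 -107 0 -1;-0.5 1 -113 0 -1;-0.5 1 -116 0 -1;-0.5 1 -116.8 0 -1"
}}

```text
clock: 30.2
eef_pos: [565.8, 234.9, 53.5]
tool_rot: [[-0.991, 0.001, -0.134], [0.134, 0.0, -0.991], [-0.001, -1.0, -0.0]]
wrist_force: [0.3, -0.0, -0.9]
grip_width: 0.394
```

Request:
{"api": "drive_tool", "payload": {
  "increments": "0 0 -0.3 0 -1;0 0 -0.3 0 -1;0 0 -0.3 0 -1"
}}

```text
clock: 30.58
eef_pos: [565.6, 234.9, 53.0]
tool_rot: [[-0.991, 0.0, -0.134], [0.134, 0.0, -0.991], [-0.0, -1.0, -0.0]]
wrist_force: [-0.3, 0.5, -0.8]
grip_width: 0.397
```

Request:
{"api": "drive_tool", "payload": {
  "increments": "0 0 -0.1 0 -1;0 0 -0.1 0 -0.1;0 0 -0.1 0 0.1;0 0 -0.1 0 0.4;0 0 -0.1 0 0.6;0 0 30 0 0.6;0 0 70 0 0.6;0 0 100 0 1"
}}

```text
clock: 31.58
eef_pos: [565.7, 234.9, 154.4]
tool_rot: [[-0.991, 0.001, -0.134], [0.134, 0.0, -0.991], [-0.001, -1.0, -0.0]]
wrist_force: [0.6, 0.2, -0.4]
grip_width: 0.881
```

Request:
{"api": "drive_tool", "payload": {
  "increments": "0 -40 30 0 1;0 -90 60 0 1;0 -140 60 0 1;0 -190 60 0 1;0 -240 60 0 1;0 -240 60 0 1;0 -240 60 0 1;0 -240 60 0 1"
}}

```text
clock: 32.58
eef_pos: [565.5, -4.1, 212.8]
tool_rot: [[-0.991, -0.0, -0.133], [0.133, 0.0, -0.991], [0.0, -1.0, -0.0]]
wrist_force: [-1.3, 0.2, 0.2]
grip_width: 0.997
```

```bash
python3 - <<'E'
from h import *
from station import manip
c=manip.capture("top"); P=cloud(c); cv2.imwrite("pics/top1.png",c["image"][:,:,::-1])
u=np.array([-.9912,.1322]); v=np.array([-u[1],u[0]]); D=P[...,:2]-[494.2,243.5]; a=D@u; b=D@v
for y in(72,24,-24,-72):
    k=(P[...,2]>74)&(P[...,2]<86)&(abs(a-y)<24)&(abs(b)<35)
    print(y,k.sum(),np.median(P[k][:,2]).round(1),np.median(c["image"][k],0),cv2.minAreaRect(np.c_[a[k],b[k]].astype(np.float32)))
E
```

```text
72 0 nan [nan nan nan] ((0.0, 0.0), (0.0, 0.0), 0.0)
24 0 nan [nan nan nan] ((0.0, 0.0), (0.0, 0.0), 0.0)
-24 0 nan [nan nan nan] ((0.0, 0.0), (0.0, 0.0), 0.0)
-72 0 nan [nan nan nan] ((0.0, 0.0), (0.0, 0.0), 0.0)
  return _methods._mean(a, axis=axis, dtype=dtype,
  ret = ret.dtype.type(ret / rcount)
  ret = um.true_divide(
```

View pics/top1.png

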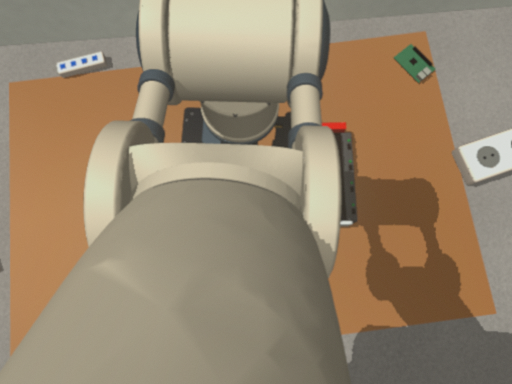

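The arm hides the carrier here. I'll swing it clear toward −y and check again.

Request:
{"api": "drive_tool", "payload": {
  "increments": "0 -50 20 0 1;-10 -100 30 0 1;-20 -150 30 0 1;-30 -200 30 0 1;-50 -250 30 0 1;-70 -300 30 0 1;-90 -350 30 0 1;-120 -390 30 0 1"
}}

```text
clock: 33.62
eef_pos: [445.5, -396.4, 242.7]
tool_rot: [[-0.991, 0.0, -0.133], [0.133, -0.0, -0.991], [-0.0, -1.0, 0.0]]
wrist_force: [0.5, -0.7, 0.4]
grip_width: 1.003
```

```bash
python3 - <<'E'
from h import *
from station import manip
c=manip.capture("top"); P=cloud(c); cv2.imwrite("pics/top2.png",c["image"][:,:,::-1]); print(manip.observe()["clock"])
u=np.array([-.9912,.1322]); v=np.array([-u[1],u[0]]); D=P[...,:2]-[494.2,243.5]; a=D@u; b=D@v
for y in(72,24,-24,-72):
    k=(P[...,2]>74)&(P[...,2]<86)&(abs(a-y)<24)&(abs(b)<35)
    if k.any(): print(y,k.sum(),np.median(P[k][:,2]).round(1),np.median(c["image"][k],0),cv2.minAreaRect(np.c_[a[k],b[k]].astype(np.float32)))
E
```

```text
33.675
-72 3 79.1 [191. 170. 139.] ((-83.33331298828125, -17.667556762695312), (0.7699462175369263, 2.8120579719543457), 58.99139404296875)
```

View pics/top2.png

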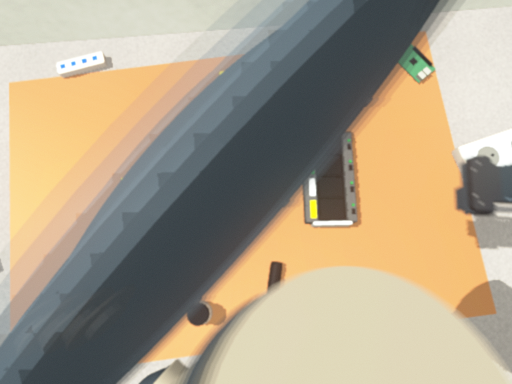

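A large dark blurred object covers the carrier in the top view. It is not clearly the arm, so I'll check the other camera before going on.

```bash
python3 - <<'E'
from h import *
from station import manip
u=np.array([-.9912,.1322]); v=np.array([-u[1],u[0]])
for n in("scene","top"):
    c=manip.capture(n); P=cloud(c); cv2.imwrite(f"pics/{n}3.png",c["image"][:,:,::-1]); print(n,manip.observe()["clock"])
    D=P[...,:2]-[494.2,243.5]; a=D@u; b=D@v
    for y in(72,24,-24,-72):
        k=(P[...,2]>74)&(P[...,2]<86)&(abs(a-y)<24)&(abs(b)<35)
        if k.any(): print(y,k.sum(),np.median(P[k][:,2]).round(1),np.median(c["image"][k],0),cv2.minAreaRect(np.c_[a[k],b[k]].astype(np.float32)))
E
```

```text
scene 33.725
72 180 79.7 [ 23.   96.  210.5] ((72.90065002441406, -1.3403511047363281), (35.231170654296875, 27.127580642700195), 88.27034759521484)
24 192 79.3 [ 33. 148.  59.] ((25.708091735839844, -2.7278385162353516), (35.34510803222656, 29.008075714111328), 89.7188720703125)
-24 210 79.4 [235. 239. 237.] ((-23.377887725830078, -1.0841236114501953), (26.798612594604492, 36.65920639038086), 6.189824104309082)
-72 239 80.2 [235. 231.  31.] ((-71.28768920898438, -1.6852359771728516), (26.75314712524414, 36.542484283447266), 1.7025572061538696)
top 33.775
-72 104 79.5 [254. 254.  56.] ((-71.58082580566406, -8.208815574645996), (22.820199966430664, 26.049053192138672), 85.72614288330078)
```

View pics/scene3.png

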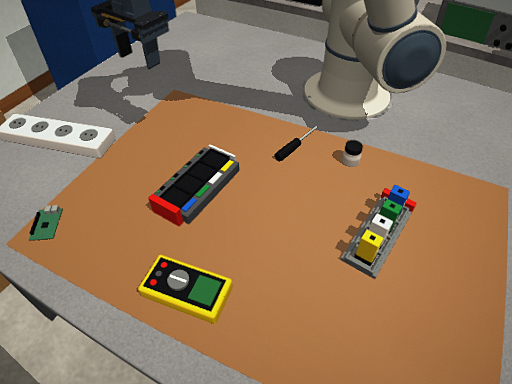

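The scene camera shows all four relays upright in the carrier (blue (400,192) at the red end, then green, white, yellow). The tester is empty and the work area is clear. I'm handing in.

```bash
python3 -c "
from station import manip
print(manip.finish_job())"
```

```text
the job is handed in; nothing more can be done
None
```

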